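# Change over the test station: unlatch and unhook its adapter

## Robot

A 6-joint arm with a two-finger parallel gripper is mounted at the origin on the work surface; the furniture and walls round the work are solid. World frame = base frame: x ahead of the robot, y to its left, z up, the work surface at z = 0. Lengths are in m, angles in degrees, forces in N, time in s.
With the tool pointing down it reaches from about 0.4 to 0.825 m from the base axis. Payload 7 kg.
Tool frame: the origin (TCP) lies on the centre line of the jaws, within the pads' length; the fingertips stand 19 mm ahead of it and the grasp point (between the pads) is the TCP (r.tip_extent is the distance from the TCP to the fingertips, in m); z points along the fingers, y is the line along which they close (so a half turn about z gives the same grasp; the last joint's range is limited). The gripper opens to 88 mm and grips with 3 to 60 N. Pads are 19 mm wide; open, the fingers measure 130 mm over their backs; the gripper's body (78 mm by 193 mm) begins 47 mm behind the grasp point.
Start: joints at [-55.227, 20.546, 0.682, 0, -70.136, -16.507], TCP at [0.212, -0.641, 0.246] pointing down, gripper open.
Joint ranges: [-176.03, 176.03], [-82.01, 121.73], [-58.28, 71.71], [-173.87, 95.51], [-174.79, -0.11], [-173.66, 173.66]. Speed limits (degrees/s): [136.94, 136.94, 172.46, 180, 180, 180].

## Interface

Orientations are given as [roll, pitch, yaw] about the fixed x, y, z axes, in that order (R = Rz(yaw) Ry(pitch) Rx(roll)).
In Python, from plant import r gives the robot as it stands. The module is installed in compiled form; this text tells all that it offers.
- The arm moves only by the tool jog_arm, never from a script. Its argument "deltas" is a list that holds one entry, the list of rows, each a list of 5 numbers: the opening, from -1 (shut) to 1 (fully open), then the shift along the world's x, y, z in cm, then the turn about the world's z in rad. In form: [[[claw, dx, dy, dz, turn], ...]]. A call has 1 to 8 rows; each row shifts and turns the commanded pose from where the row before left it; what a row does not reach is not made up. A row lasts 1/8 s, in which the tool goes at most 62.5 mm and 10.7 degrees, less where a joint would pass 70% of its speed; a pose out of reach is approached as far as the arm can. A call with a gripper value outside its range is refused whole. The fingers move at their own pace and stop on an object; "force" is the grip in N (left out, the last holds). Time passes only in rows, so rows that do not move let the fingers close. It gives the time, the measured TCP pose, the force, the opening and the grip force at its end, in the units of the state.
- r.get_state(): the state, without advancing time (a new reading comes with each control period).
- r.capture(name): name is "side" or "top" or "wrist"; returns the picture (420x560x3 uint8, blue, green, red); there is no depth.
- r.camera_info(name): a dict with "fx", "fy", "cx", "cy" (pixels), "view" (4x4, takes a point from world to camera coordinates). Camera axes: x right, y up, looking along -z (the intrinsics and any distortion apply to the point x, -y, -z); pixel columns grow to the right and rows downward; lengths in m; the calibration is good to about 2 mm. A picture is of the moment at which its call begins: read the wrist's pose just before it. camera_info takes no time and is no camera call; for the wrist camera it gives the pose at the moment of the call.
- r.close_job(): hands the job in; it is judged then, once.
The state is a dict: "time_s": time; "joints": joint angles; "qd": joint speeds; "joint_torque": joint torques, N m; "tcp_pos": TCP position; "eef_rot": TCP orientation; "contact_force": force on the tool from outside, world axes, zero at the start; "moment": the same for the moment, N m; "gripper_width": finger opening in m; "gripper_force": force on a finger pad.
Only numpy, scipy, OpenCV 4.12 (cv2) and the standard library are available. Lean on these libraries where they do the work, as an engineer would, in place of code of your own. Each camera call takes 0.05 s, during which the arm holds its last target. There are 200 camera calls.

## Task

Take the test adapter off the sloped test station and lay it flat, handle up, in the middle of the rubber mat. It is held by a push-to-turn latch at its lower edge: push the latch knob in, turn it counter-clockwise as far as it goes and let it spring back out there; then tilt the adapter's lower end up while its lip still hangs on the rail, slide the lip up off the rail, and set the adapter down gently without ever forcing it. Leave the latch open and do not disturb the other things on the bench.

Things in the scene. Friction and masses are not known exactly. Their poses are not given: they have to be found in the camera images.
- station: Test station, fixed: grey sheet-metal wedge with white side cheeks, 200 mm deep (x), 170 mm wide (y), 170 mm high at the back. Origin on the bench under its middle, z up. Its top, the steel deck, rises along +x (away from the robot) at 35 degrees. Station and mat may change places, left and right.
- rail_edge (a point): On the hanging rail, a steel ledge 96 mm wide across the deck, hidden under the adapter's head: middle of the upper corner of its free, upper edge, 16 mm above the deck. Axes of the DECK: x up the slope, y across, z square off the deck. The rail's flange is 4 mm thick, open below, and its web stands 22 mm down the slope from the edge.
- contact_block (a point): Middle of the top of a black contact block on the deck, inside the adapter; DECK's axes. It is 30 mm (x) by 117 mm (y), 12 mm high. The adapter's lower wall rests 3 mm down the slope from it, its side walls 2.5 mm beside it: it stops the adapter from sliding up the slope until the lower wall is tilted over it (5 degrees).
- latch_seat (a point): Point on the latch's turning axis, 22 mm above the deck, fixed; DECK's axes (z along the turning axis). The axis stands 28 mm down the slope from the adapter's lower edge, in a round housing 48 mm across.
- knob_grip (a point): On the latch axis, middle of the knob's grip wing: black bar 13 mm wide, 48 mm long, 23 mm high (11 mm either side of this point along z) on a disc 42 mm across. Axes turn with the knob: x along the wing (locked: up the slope), z out along the axis, 35 degrees off vertical. With the knob out it is 57 mm above the deck.
- latch_tongue (a joint): Turn of tongue and knob together, rad: 0 locked (start), 1.3 fully open (stop); grows counter-clockwise seen from above. Friction 0.05 N m. With the knob out it plays under 0.1 rad at either end; in between, the knob must be held in by 5 mm or more. The steel tongue, 18 mm wide, 24 to 30 mm above the deck, reaches 40 mm from the axis; locked it lies 12 mm over the adapter's edge, 2 mm above it.
- latch_knob (a joint): How far the knob is pushed in along its axis, m: 0 out, 0.007 fully in (stop). The spring takes about 5 N to start and 11 N fully in, and pushes the knob out again when it is let go at either end of the turn.
- adapter: Test adapter, loose, 0.4 to 0.7 kg: aluminium pan open below, 150 mm (x) by 130 mm (y), 22 mm high, black bow handle on top (to 58 mm). Origin: centre of its underside; x from lower end to head, z out of its top; on the station x points up the slope and the underside lies on the deck. Nothing reaches below the underside, so it lies flat. Beside the handle only features up to 5 mm high.
- handle_mid (a point): Middle of the handle's bar, adapter's axes: bar along x, 90 mm long, 14 mm wide (y) and high, 51 mm above the underside, 5 mm towards the head from the centre and within 10 mm of the centre of mass; 22 mm free height under it, a 14 mm post at either end. Pinch across y; the tool may tilt in the x-z plane.
- lip (a point): Corner inside the adapter's hook at the head, adapter's axes, 71 mm from its centre, 16 mm above the underside; meets rail_edge while it hangs. Below it a 6 mm nib returns under the rail's flange with 5 mm to spare: the head cannot be lifted straight off. Tilted 7 to 25 degrees at the lower end and moved 12 mm or more up the slope, it is free to lift.
- mat: Black rubber mat, fixed, 190 mm (x) by 210 mm (y), 4 mm thick; origin at the centre of its underside, so its top is 4 mm above the origin.
- dome_nut: Bystander: large hexagonal dome nut, 61 x 69 x 38 mm; leave alone.
- gland: Bystander: cable gland lying on its side, 56 x 46 x 40 mm; leave alone.
- bottle: Bystander: small bottle with pointed cap, 44 mm across, 139 mm high; leave alone.
- hexkey: Bystander: hexagon key, 113 x 33 x 6 mm; leave alone.

How it is judged:
By the outcome, as a careful person would: the job done as asked, in the order asked, and still so for the second after the job is handed in, with the robot touching nothing.
It also fails if it takes over 59 s, if anything falls off the work surface, if the arm or the gripper's body presses on something with over 40 N, if the wrist force passes 120 N, or if a joint passes its speed limit or range.

## Working session

There is one attempt and no reset: what is moved stays moved. The work goes in short steps, Python scripts to look and compute and a tool call to move; the robot and the scene stay as the last step left them, time stands still between calls to the robot, and variables do not carry over. Pictures are saved under pics/ and viewed, at most 10 in all, crops included, and the job is handed in when it is done.

Besides the shell and the picture viewer there is one more tool, called after "Request:" as name([rows], argument=value, ...), one row to a line, values as JSON. jog_arm: Moves the arm, as the interface text tells. Its arguments: {"type":"object","properties":{"deltas":{"type":"array"},"force":{"type":"number"}},"required":["deltas"]}

```bash
mkdir -p pics
python3 - <<'E'
from plant import r
import cv2,numpy as np
a=r.capture("side");b=r.capture("top");
cv2.imwrite("pics/side0.png",cv2.resize(a,(800,600),interpolation=cv2.INTER_CUBIC));cv2.imwrite("pics/top0.png",cv2.resize(b,(800,600),interpolation=cv2.INTER_CUBIC))
np.set_printoptions(precision=4,suppress=True)
for n in("side","top","wrist"):print(n,r.camera_info(n))
print(r.get_state(),r.tip_extent)
E
```

```text
side {'fx': 519.4029918597123, 'fy': 519.4029918597123, 'cx': 272.5984311927208, 'cy': 220.64926049046502, 'view': array([[-0.988 , -0.1541,  0.0132,  0.4841],
       [ 0.1078, -0.6249,  0.7732, -0.1427],
       [-0.1109,  0.7654,  0.634 , -1.1954],
       [ 0.    ,  0.    ,  0.    ,  1.    ]])}
top {'fx': 396.196395066084, 'fy': 396.196395066084, 'cx': 284.31581124731497, 'cy': 208.10799750030424, 'view': array([[ 0.0057, -1.    , -0.0009, -0.0227],
       [ 0.9774,  0.0053,  0.2112, -0.5425],
       [-0.2112, -0.0021,  0.9774, -0.9915],
       [ 0.    ,  0.    ,  0.    ,  1.    ]])}
wrist {'fx': 370.36232396966284, 'fy': 370.36232396966284, 'cx': 278.6662980752226, 'cy': 212.62974536011842, 'view': array([[-0.313 ,  0.9497,  0.0014,  0.6741],
       [-0.9143, -0.3009, -0.2713,  0.0342],
       [-0.2572, -0.0862,  0.9625, -0.3908],
       [ 0.    ,  0.    ,  0.    ,  1.    ]])}
{'time_s': 0.1, 'joints': array([-55.2275,  20.5868,   0.6401,  -0.0176, -70.1362, -16.5044]), 'qd': array([-0.0219,  0.0121,  0.1799,  0.0224,  0.0089, -0.0035]), 'joint_torque': array([ -0.0021, -58.4163,  29.375 ,   7.0155,   0.0101,  -0.0001]), 'tcp_pos': array([ 0.2114, -0.6406,  0.2447]), 'eef_rot': array([ 179.9157,   -0.0077, -161.7379]), 'contact_force': array([-0.0122,  0.1337, -0.0531]), 'moment': array([-0.023 ,  0.0527, -0.0376]), 'gripper_force': 0.0, 'gripper_width': 0.08779020667354881} 0.019
```

View pics/side0.png

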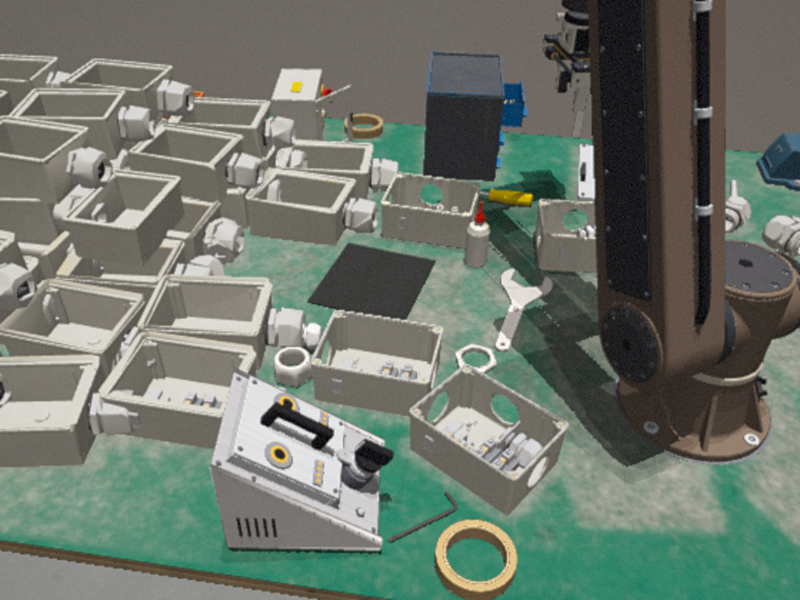

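View pics/top0.png

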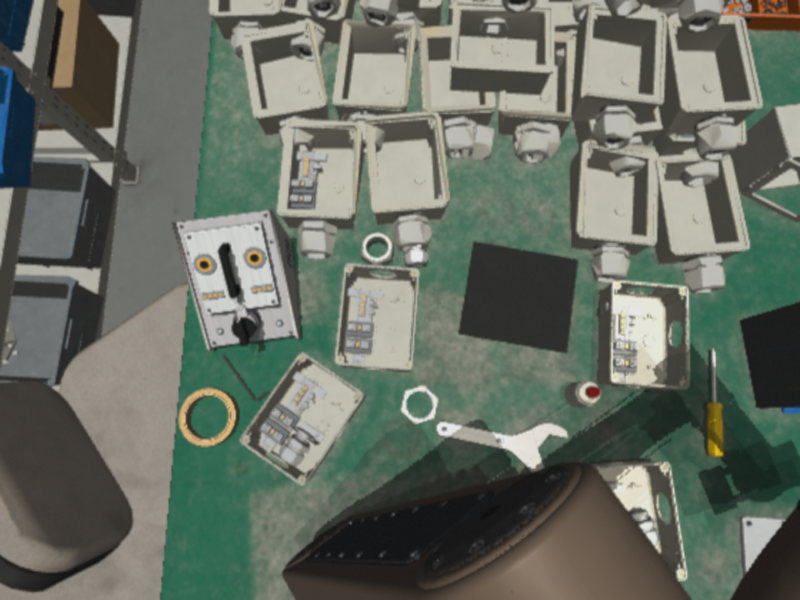

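```bash
cat > h.py <<'E'
import numpy as np,cv2
from plant import r
np.set_printoptions(precision=4,suppress=True)
def ray(ci,uv):
    V=np.array(ci["view"]);R,t=V[:3,:3],V[:3,3]
    d=np.array([(uv[0]-ci["cx"])/ci["fx"],-(uv[1]-ci["cy"])/ci["fy"],-1.])
    d=R.T@d;return -R.T@t,d/np.linalg.norm(d)
def atz(ci,uv,z):
    o,d=ray(ci,uv);return o+d*(z-o[2])/d[2]
def tri(obs):
    A=np.zeros((3,3));b=np.zeros(3);rs=[ray(c,u) for c,u in obs]
    for o,d in rs:
        P=np.eye(3)-np.outer(d,d);A+=P;b+=P@o
    p=np.linalg.solve(A,b);return p,[1e3*np.linalg.norm(np.cross(p-o,d)) for o,d in rs]
def proj(ci,p):
    q=np.array(ci["view"])@np.r_[p,1];return np.array([ci["cx"]-ci["fx"]*q[0]/q[2],ci["cy"]+ci["fy"]*q[1]/q[2]])
E
python3 - <<'E'
from h import *
T=r.camera_info("top");S=r.camera_info("side")
for p in [(475,242),(578,258),(567,352),(459,334)]:print(atz(T,np.array(p)*.7,.004))
for p in [(350,244),(436,262),(411,318),(309,303)]:print('s',atz(S,np.array(p)*.7,.004))
# handle middle, knob
for a,b in [((232,270),(297,424)),((246,325),(375,458))]:print(tri([(T,np.array(a)*.7),(S,np.array(b)*.7)]))
E
```

```text
[ 0.6678 -0.1561  0.004 ]
[ 0.6357 -0.3594  0.004 ]
[ 0.4489 -0.3275  0.004 ]
[ 0.4825 -0.1216  0.004 ]
s [ 0.627  -0.3503  0.004 ]
s [ 0.4452 -0.317   0.004 ]
s [ 0.4713 -0.134   0.004 ]
s [ 0.6638 -0.1452  0.004 ]
(array([0.5687, 0.2777, 0.1494]), [np.float64(0.12510793483301338), np.float64(0.12510793483296087)])
(array([0.4765, 0.265 , 0.0884]), [np.float64(7.342455439042565), np.float64(7.342455439042479)])
```

Request:
jog_arm([
  [[-1,2,0,5.5,0],[-1,2,0,5.5,0],[-1,2,0,5,0],[-1,5,3.5,0,0],[-1,5,3.5,0,0],[-1,5,3.5,0,0],[-1,5,3.5,0,0],[-1,5,3.5,0,-0.09]],
], force=10)

```text
time_s: 1.1
tcp_pos: [0.5229, -0.4645, 0.4052]
eef_rot: [180.0, -0.0, -167.0]
contact_force: [1.0, -1.2, 1.2]
gripper_width: 0.0129
gripper_force: 0.0
```

Request:
jog_arm([
  [[-1,0,6,0,-0.09],[-1,0,6,0,0],[-1,0,6,0,0],[-1,0,6,0,0],[-1,0,6,0,0],[-1,0,6,0,0],[-1,0,6,0,0],[-1,0,6,0,0]],
])

```text
time_s: 2.1
tcp_pos: [0.521, 0.0159, 0.4055]
eef_rot: [180.0, -0.0, -172.0]
contact_force: [1.1, 0.1, -0.2]
gripper_width: 0.0005
gripper_force: 0.0
```

Request:
jog_arm([
  [[-1,-0.5,6,0,0],[-1,-0.5,6,0,0],[-1,0,6,0,0],[-1,0,6,0,0],[-1,0,0,0,0]],
])

```text
time_s: 2.72
tcp_pos: [0.5109, 0.2576, 0.4038]
eef_rot: [-179.9, -0.1, -171.8]
contact_force: [0.1, -0.7, -1.5]
gripper_width: 0.0005
gripper_force: 0.0
```

Run:
```python
from h import *
import pickle
s=r.get_state();c=r.camera_info("wrist");im=r.capture("wrist")
cv2.imwrite("pics/w1.png",cv2.resize(im,(800,600),interpolation=cv2.INTER_CUBIC));pickle.dump((c,im),open("w1.pkl","wb"))
print(s["time_s"],s["joints"],s["tcp_pos"],s["eef_rot"])
```

```text
2.725 [  46.3161    7.4153    3.4044   -0.0414  -86.1383 -128.1369] [0.5109 0.2576 0.4038] [-179.9403   -0.1428 -171.8237]
```

View pics/w1.png

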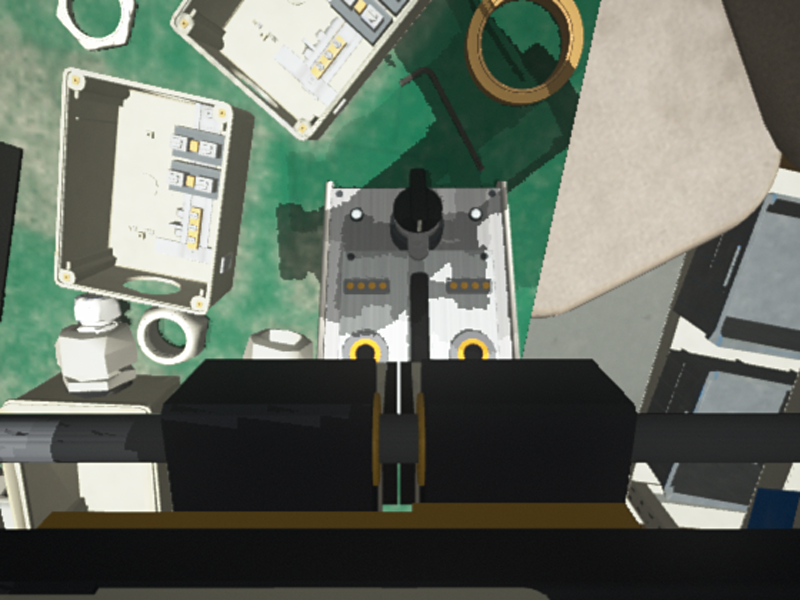

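Request:
jog_arm([
  [[-1,4.5,-2,0,0],[-1,4.5,-2,0,0],[-1,0,0,0,0]],
])

```text
time_s: 3.15
tcp_pos: [0.6035, 0.2115, 0.4038]
eef_rot: [-179.9, -0.1, -172.3]
contact_force: [0.9, 0.5, -0.1]
gripper_width: 0.0007
gripper_force: 0.0
```

```bash
cat > snap.py <<'E'
import sys
from h import *
import pickle
n=sys.argv[1];s=r.get_state();c=r.camera_info("wrist");im=r.capture("wrist");pickle.dump((c,im),open(n+".pkl","wb"))
print(s["time_s"],s["joints"],s["tcp_pos"],s["eef_rot"],s["contact_force"])
if len(sys.argv)>2:
    x,y,w,h=map(int,sys.argv[2:6]);cv2.imwrite(f"pics/{n}.png",cv2.resize(im[y:y+h,x:x+w],(800,600),interpolation=cv2.INTER_CUBIC))
E
python3 snap.py w2
```

```text
3.15 [  36.7701   14.2288   11.8651    0.0063  -87.7955 -119.0395] [0.6035 0.2115 0.4038] [-179.9172   -0.1362 -172.2693] [ 0.8549  0.4867 -0.1163]
```

Request:
jog_arm([
  [[-1,0,5,0,0],[-1,0,5,0,0],[-1,0,0,0,0]],
])

```text
time_s: 3.58
tcp_pos: [0.6004, 0.3166, 0.4047]
eef_rot: [-180.0, -0.1, -171.9]
contact_force: [-1.2, -0.5, -0.5]
gripper_width: 0.0005
gripper_force: 0.0
```

```bash
python3 snap.py w3
python3 - <<'E'
from h import *
import pickle
out=[]
for n in("w2","w3"):
    c,im=pickle.load(open(n+".pkl","rb"))
    u=proj(c,np.array([.55,.275,.11])).round().astype(int);print(n,u)
    x=max(0,min(u[0]-75,410));y=max(0,u[1]-112);y=min(y,195);print("crop",x,y)
    out.append(cv2.resize(im[y:y+225,x:x+150],(400,600),interpolation=cv2.INTER_CUBIC))
cv2.imwrite("pics/w23.png",np.hstack(out))
E
```

```text
3.575 [  44.1939   18.211    17.4143   -0.0381  -89.2676 -126.0841] [0.6004 0.3166 0.4047] [-179.993    -0.0743 -171.8907] [-1.153  -0.4801 -0.5383]
w2 [340 135]
crop 265 23
w3 [249 125]
crop 174 13
```

View pics/w23.png

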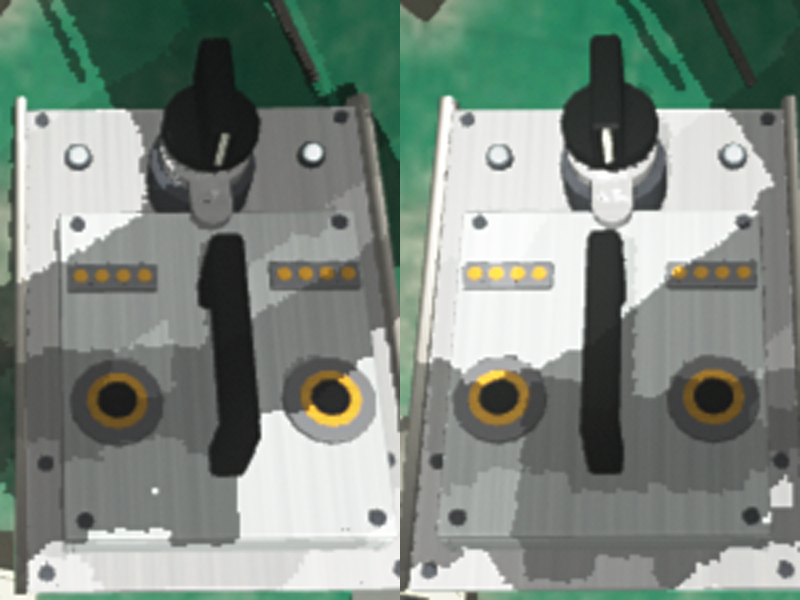

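Run:
```python
from h import *
import pickle
A=pickle.load(open("w2.pkl","rb"))[0];B=pickle.load(open("w3.pkl","rb"))[0]
P={'LL':((78,224),(80,222)),'LR':((340,222),(343,222)),'HL':((85,520),(57,517)),'HR':((378,517),(352,515)),
'hl':((228,240),(205,237)),'disc':((211,126),(210,125)),'wingtip':((216,40),(206,38)),'dL':((42,120),(67,120)),'dR':((341,117),(368,119)),'dHL':((47,572),(29,569)),'dML':((46,463),(37,460)),'cL':((117,399),(98,397)),'cR':((330,399),(312,397))}
R={}
for k,(a,b) in P.items():
    p,e=tri([(A,np.array(a)*.375+[265,23]),(B,np.array(b)*.375+[174,13])]);R[k]=p;print(k,p,np.round(e[0],2))
def sh(a,b):
    d=R[b]-R[a];print(a,b,d,np.linalg.norm(d),'yaw',np.degrees(np.arctan2(d[1],d[0])),'slope',np.degrees(np.arctan2(d[2],np.hypot(d[0],d[1]))))
sh('LL','HL');sh('LR','HR');sh('LL','LR');sh('HL','HR');sh('dL','dR');sh('dL','dHL')
```

```text
LL [0.5264 0.2189 0.096 ] 0.01
LR [0.5103 0.3317 0.0964] 0.03
HL [0.6368 0.2348 0.1742] 0.05
HR [0.6202 0.348  0.1734] 0.1
hl [0.5251 0.2766 0.141 ] 0.14
disc [0.479  0.2696 0.0925] 0.21
wingtip [0.447  0.2645 0.0998] 0.31
dL [0.4805 0.197  0.0361] 0.04
dR [0.4596 0.3397 0.0345] 0.02
dHL [0.663  0.2236 0.165 ] 0.19
dML [0.6238 0.218  0.14  ] 0.25
cL [0.592  0.2423 0.1496] 0.18
cR [0.5802 0.327  0.1499] 0.09
LL HL [0.1104 0.0159 0.0782] 0.1361756565303819 yaw 8.198778135893242 slope 35.025806153593315
LR HR [0.1099 0.0163 0.077 ] 0.13516125057203757 yaw 8.427118727195502 slope 34.70524163531249
LL LR [-0.0161  0.1128  0.0004] 0.11396228211494058 yaw 98.10846784326544 slope 0.18662233901230196
HL HR [-0.0165  0.1132 -0.0008] 0.1144075932787732 yaw 98.30878475444234 slope -0.4164168734269173
dL dR [-0.0209  0.1426 -0.0017] 0.1441697481329952 yaw 98.32721192478368 slope -0.6575267681595786
dL dHL [0.1825 0.0266 0.1288] 0.2249298622687927 yaw 8.2855266073327 slope 34.942472765787535
```

Request:
jog_arm([
  [[-1,-3.8,-2.6,0,0],[-1,-3.8,-2.6,0,0],[-1,-4,-2.5,0,0],[-1,0,0,-6,0],[-1,0,0,-6,0],[-1,0,0,-6,0],[-1,0,0,-5,0],[-1,0,0,0,0]],
])

```text
time_s: 4.62
tcp_pos: [0.4836, 0.2345, 0.1733]
eef_rot: [-179.8, -0.3, -172.1]
contact_force: [0.1, -0.7, 1.7]
gripper_width: 0.0005
gripper_force: 0.0
```

Run:
```python
from h import *
s=r.get_state();print(s["time_s"],s["tcp_pos"],s["eef_rot"],s["joints"],s["contact_force"])
S=r.camera_info("side");im=r.capture("side")
u=proj(S,s["tcp_pos"]).round().astype(int);print(u)
T=r.camera_info("top")
x,y=u[0]-70,u[1]-60
cv2.imwrite("pics/s2.png",cv2.resize(im[y:y+105,x:x+140],(800,600),interpolation=cv2.INTER_CUBIC));print(x,y)
```

```text
4.625 [0.4836 0.2345 0.1733] [-179.7973   -0.294  -172.1089] [  46.7593   11.3198  -22.246    -0.0319  -56.7904 -128.8501] [ 0.1063 -0.7065  1.678 ]
[258 276]
188 216
```

View pics/s2.png

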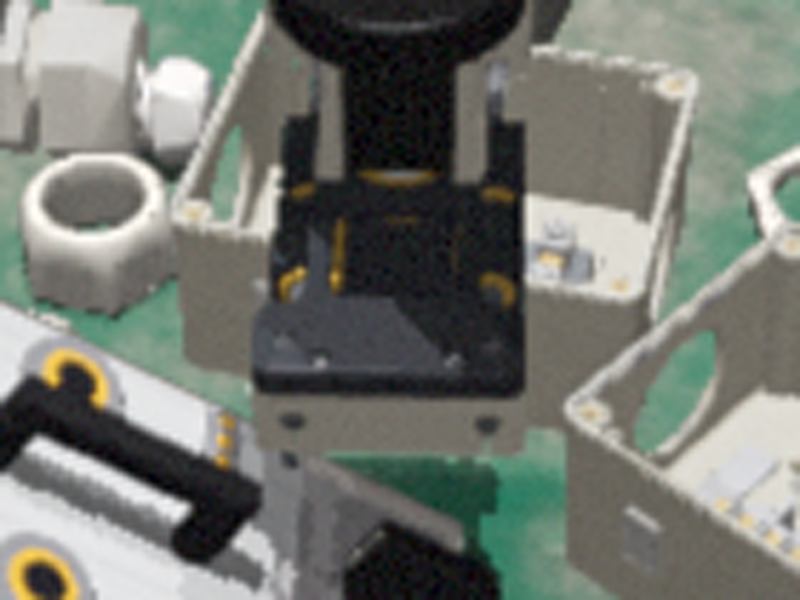

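Request:
jog_arm([
  [[-1,0.2,0.45,-3.5,0.005],[-1,0,0,-0.7,0],[-1,0,0,0,0]],
])

```text
time_s: 5.05
tcp_pos: [0.4882, 0.2418, 0.1354]
eef_rot: [180.0, 0.1, -171.7]
contact_force: [-0.1, -0.7, 0.8]
gripper_width: 0.0004
gripper_force: 0.0
```

Request:
jog_arm([
  [[-1,0,0,-0.3,0],[-1,0,0,0,0]],
])

```text
time_s: 5.3
tcp_pos: [0.4878, 0.2417, 0.1314]
eef_rot: [180.0, 0.1, -171.8]
contact_force: [0.1, -0.4, -0.6]
gripper_width: 0.0008
gripper_force: 0.0
```

Request:
jog_arm([
  [[-1,0,0,-0.3,0],[-1,0,0,0,0]],
])

```text
time_s: 5.55
tcp_pos: [0.4874, 0.2414, 0.1274]
eef_rot: [-180.0, -0.0, -171.8]
contact_force: [0.0, 0.1, -0.0]
gripper_width: 0.0005
gripper_force: 0.0
```

Request:
jog_arm([
  [[-1,0,0,-0.3,0],[-1,0,0,0,0]],
])

```text
time_s: 5.8
tcp_pos: [0.4874, 0.2414, 0.1242]
eef_rot: [-180.0, -0.0, -171.8]
contact_force: [0.0, 0.9, -0.3]
gripper_width: 0.0004
gripper_force: 0.0
```

Request:
jog_arm([
  [[-1,0,0,-0.2,0],[-1,0,0,0,0]],
])

```text
time_s: 6.05
tcp_pos: [0.4874, 0.2415, 0.1224]
eef_rot: [-180.0, -0.0, -171.8]
contact_force: [-0.8, -0.2, -0.4]
gripper_width: 0.0008
gripper_force: 0.0
```

Request:
jog_arm([
  [[-1,0,0,-0.2,0],[-1,0,0,0,0]],
])

```text
time_s: 6.3
tcp_pos: [0.4876, 0.2415, 0.1205]
eef_rot: [-180.0, 0.0, -171.8]
contact_force: [0.5, -1.0, 0.6]
gripper_width: 0.0004
gripper_force: 0.2
```

Request:
jog_arm([
  [[-1,0,0,-0.2,0],[-1,0,0,0,0]],
])

```text
time_s: 6.55
tcp_pos: [0.4879, 0.2418, 0.119]
eef_rot: [180.0, 0.1, -171.7]
contact_force: [-0.6, 0.1, 4.7]
gripper_width: 0.0007
gripper_force: 2.0
```

Request:
jog_arm([
  [[-1,0,0,-0.2,0],[-1,0,0,0,0]],
])

```text
time_s: 6.8
tcp_pos: [0.4883, 0.2419, 0.1174]
eef_rot: [180.0, 0.1, -171.7]
contact_force: [0.5, -0.5, 6.4]
gripper_width: 0.0003
gripper_force: 3.0
```

Request:
jog_arm([
  [[-1,0,0,-0.2,0],[-1,0,0,0,0]],
])

```text
time_s: 7.05
tcp_pos: [0.4889, 0.2421, 0.1159]
eef_rot: [179.9, 0.2, -171.7]
contact_force: [1.7, -1.4, 9.5]
gripper_width: 0.0004
gripper_force: 4.1
```

Request:
jog_arm([
  [[-1,0,0,-0.2,0],[-1,0,0,0,0]],
])

```text
time_s: 7.3
tcp_pos: [0.4896, 0.2424, 0.1144]
eef_rot: [179.9, 0.3, -171.7]
contact_force: [2.2, -3.0, 10.9]
gripper_width: 0.0004
gripper_force: 5.2
```

Request:
jog_arm([
  [[-1,0,0,-0.2,0],[-1,0,0,0,0]],
])

```text
time_s: 7.55
tcp_pos: [0.4902, 0.2427, 0.113]
eef_rot: [179.9, 0.3, -171.7]
contact_force: [4.2, -2.8, 12.9]
gripper_width: 0.0004
gripper_force: 6.3
```

Request:
jog_arm([
  [[-1,0.15,0,-0.15,0],[-1,0,0,0,0]],
])

```text
time_s: 7.8
tcp_pos: [0.4913, 0.2426, 0.1118]
eef_rot: [179.9, 0.3, -171.7]
contact_force: [-0.1, -2.2, 17.5]
gripper_width: 0.0007
gripper_force: 8.1
```

Request:
jog_arm([
  [[-1,0.1,0,-0.1,0],[-1,0,0,0,0]],
])

```text
time_s: 8.05
tcp_pos: [0.492, 0.2426, 0.1114]
eef_rot: [179.9, 0.3, -171.7]
contact_force: [-4.8, -2.4, 25.2]
gripper_width: 0.0006
gripper_force: 10.4
```

Request:
jog_arm([
  [[-1,-0.05,0.35,0.3,0],[-1,-0.05,0.3,0.15,0],[-1,0,0,0,0]],
])

```text
time_s: 8.43
tcp_pos: [0.491, 0.2461, 0.1148]
eef_rot: [-179.8, 0.2, -171.7]
contact_force: [5.7, -14.4, 16.8]
gripper_width: 0.0005
gripper_force: 10.2
```

Request:
jog_arm([
  [[-1,-0.05,0.25,0.1,0],[-1,0,0,0,0]],
])

```text
time_s: 8.68
tcp_pos: [0.4917, 0.2493, 0.1165]
eef_rot: [-179.9, 0.3, -171.7]
contact_force: [8.1, -12.0, 17.3]
gripper_width: 0.0003
gripper_force: 10.0
```

Run:
```python
from h import *
T=r.camera_info("top");im=r.capture("top");s=r.get_state()
c=r.camera_info("wrist");w=r.capture("wrist")
u=proj(T,[.46,.265,.1]).round().astype(int);v=proj(c,[.46,.265,.1]).round().astype(int);print(u,v,s["tcp_pos"],s["contact_force"])
x,y=u[0]-33,u[1]-37
x2=max(0,min(v[0]-100,360));y2=max(0,min(v[1]-150,120));print(x,y,x2,y2)
cv2.imwrite("pics/m1.png",np.hstack([cv2.resize(im[y:y+100,x:x+66],(400,600),interpolation=cv2.INTER_CUBIC),cv2.resize(w[y2:y2+300,x2:x2+200],(400,600),interpolation=cv2.INTER_CUBIC)]))
```

```text
[170 236] [324 213] [0.4918 0.2494 0.1165] [  8.3487 -11.9245  16.9806]
137 199 224 63
```

View pics/m1.png

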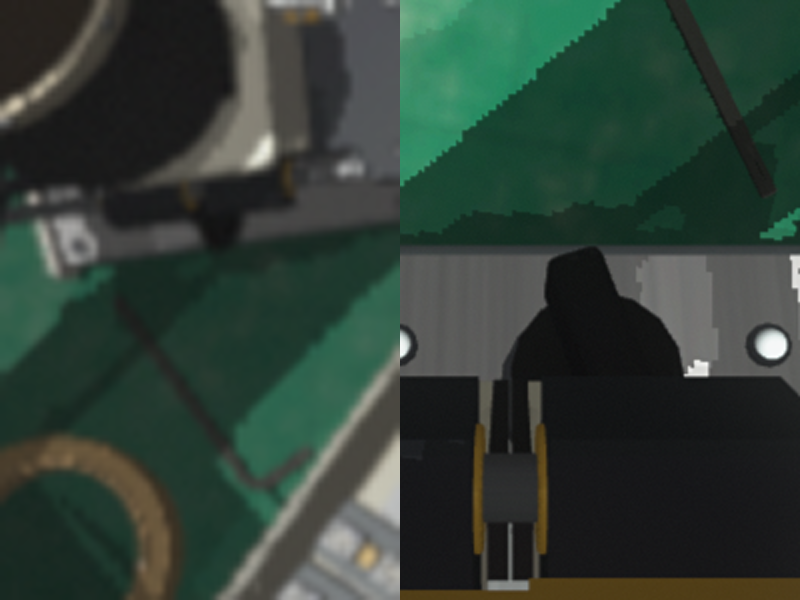

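Request:
jog_arm([
  [[-1,0.5,0.05,0,0],[-1,0.4,0.05,0,0],[-1,0,0,0,0]],
])

```text
time_s: 9.15
tcp_pos: [0.4958, 0.2493, 0.1154]
eef_rot: [-179.8, -0.2, -171.8]
contact_force: [-15.1, -7.6, 29.2]
gripper_width: 0.0009
gripper_force: 14.5
```

Request:
jog_arm([
  [[-1,0,0.4,0.05,0],[-1,-0.05,0.3,0,0],[-1,0,0,0,0]],
])

```text
time_s: 9.52
tcp_pos: [0.4976, 0.2577, 0.1171]
eef_rot: [-179.9, 0.1, -171.7]
contact_force: [-7.2, -6.6, 28.0]
gripper_width: 0.0002
gripper_force: 14.3
```

Request:
jog_arm([
  [[-1,0,0.2,0.1,0],[-1,0,0.2,0,0],[-1,0,0,0,0]],
])

```text
time_s: 9.9
tcp_pos: [0.4981, 0.2622, 0.1178]
eef_rot: [-180.0, 0.1, -171.7]
contact_force: [-4.6, -6.1, 23.4]
gripper_width: 0.0005
gripper_force: 11.4
```

Request:
jog_arm([
  [[-1,0,0.2,0,0],[-1,0,0.2,0,0],[-1,0,0,0,0]],
])

```text
time_s: 10.28
tcp_pos: [0.4987, 0.2665, 0.1181]
eef_rot: [-180.0, 0.2, -171.7]
contact_force: [-2.0, -6.8, 21.9]
gripper_width: 0.0009
gripper_force: 11.1
```

Request:
jog_arm([
  [[-1,-0.1,0.25,0.03,0],[-1,-0.1,0.2,0,0],[-1,0,0,0,0]],
])

```text
time_s: 10.65
tcp_pos: [0.4974, 0.27, 0.1182]
eef_rot: [-179.9, 0.2, -171.7]
contact_force: [5.3, -11.0, 18.6]
gripper_width: 0.0003
gripper_force: 9.4
```

Request:
jog_arm([
  [[-1,-0.15,0.05,0,0],[-1,-0.1,0,0,0],[-1,0,0,0,0]],
])

```text
time_s: 11.02
tcp_pos: [0.496, 0.2711, 0.1186]
eef_rot: [-180.0, 0.4, -171.7]
contact_force: [8.4, -10.8, 17.6]
gripper_width: 0.0005
gripper_force: 8.6
```

```bash
python3 snap.py m2 224 63 160 120
```

```text
11.025 [  48.6757   16.7768  -23.2302    0.3457  -49.7402 -130.5693] [0.496  0.2711 0.1186] [-179.963     0.3639 -171.6706] [  8.3956 -10.7553  17.5646]
```

View pics/m2.png

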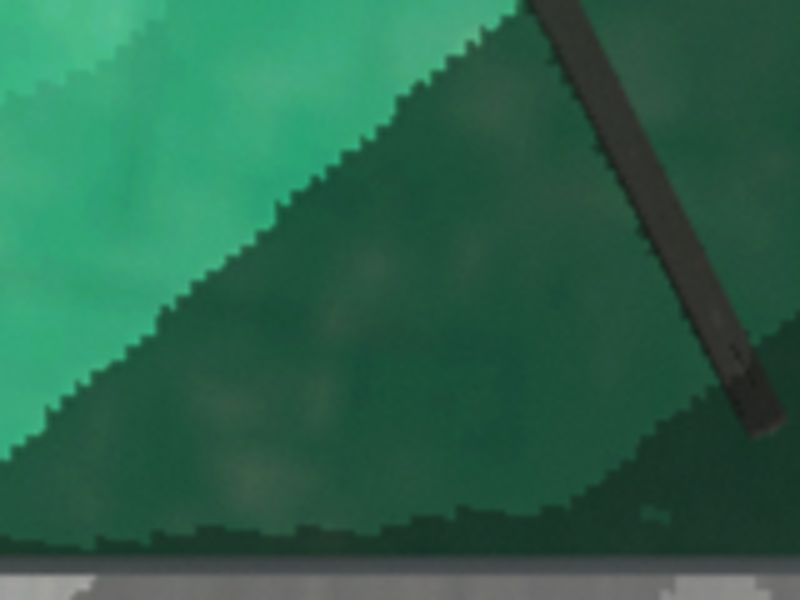

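Request:
jog_arm([
  [[-1,-0.15,0.15,0.02,0],[-1,-0.05,0.05,0,0],[-1,0,0,0,0]],
])

```text
time_s: 11.45
tcp_pos: [0.494, 0.2735, 0.1189]
eef_rot: [-180.0, 0.4, -171.7]
contact_force: [8.0, -8.2, 17.5]
gripper_width: 0.0009
gripper_force: 8.7
```

Request:
jog_arm([
  [[-1,-0.15,0.1,0,0],[-1,0,0,0,0]],
])

```text
time_s: 11.7
tcp_pos: [0.4931, 0.2742, 0.1191]
eef_rot: [-180.0, 0.4, -171.7]
contact_force: [11.1, -11.0, 17.8]
gripper_width: 0.0007
gripper_force: 10.0
```

Request:
jog_arm([
  [[-1,-0.15,0.05,0,0],[-1,0,0,0,0]],
])

```text
time_s: 11.95
tcp_pos: [0.4922, 0.2745, 0.1196]
eef_rot: [-180.0, 0.5, -171.6]
contact_force: [12.7, -12.9, 18.9]
gripper_width: 0.0005
gripper_force: 11.8
```

Request:
jog_arm([
  [[-1,-0.15,0.0,0,0],[-1,0,0,0,0]],
])

```text
time_s: 12.2
tcp_pos: [0.4916, 0.2746, 0.12]
eef_rot: [-180.0, 0.6, -171.6]
contact_force: [16.2, -14.3, 20.9]
gripper_width: 0.0003
gripper_force: 12.9
```

```bash
python3 snap.py m3 180 130 192 144
```

```text
12.2 [  49.3779   16.3997  -23.6382    0.5359  -49.5572 -131.3541] [0.4916 0.2746 0.12  ] [-179.9587    0.5741 -171.6297] [ 16.1834 -14.2885  20.8616]
```

View pics/m3.png

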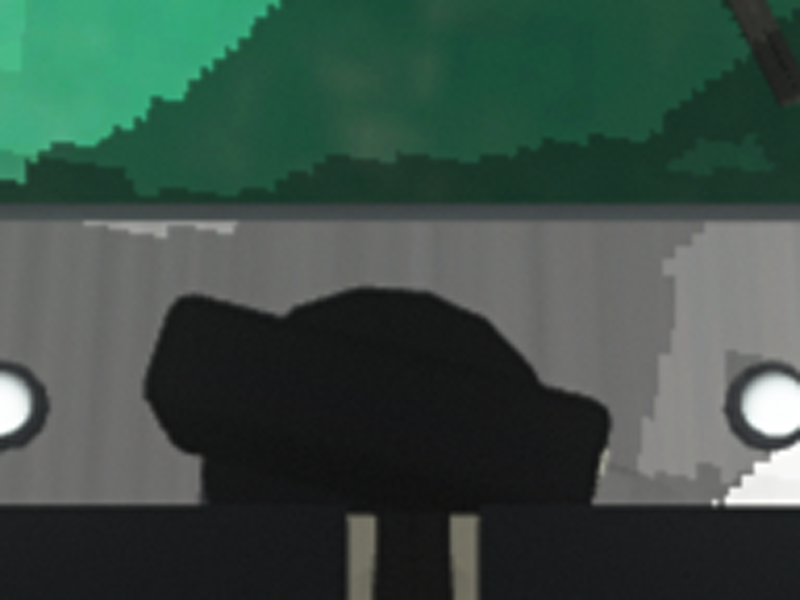

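Request:
jog_arm([
  [[-1,0,0,0.25,0],[-1,0,0,0.25,0],[-1,0,0,0.25,0],[-1,0,0,0.5,0],[-1,0,0,3,0],[-1,0,0,6,0],[-1,0,0,6,0],[-1,3.5,0.3,5,0]],
])

```text
time_s: 13.25
tcp_pos: [0.5202, 0.278, 0.3315]
eef_rot: [179.9, 0.1, -171.7]
contact_force: [0.2, 1.2, -0.2]
gripper_width: 0.0006
gripper_force: 0.0
```

Request:
jog_arm([
  [[1,3.3,0.3,0,0],[1,0,0,0,0],[1,0,0,0,0]],
])

```text
time_s: 13.62
tcp_pos: [0.5536, 0.2807, 0.3271]
eef_rot: [-180.0, -0.1, -171.8]
contact_force: [-0.2, -0.7, -0.7]
gripper_width: 0.0252
gripper_force: 0.0
```

Run:
```python
from h import *
s=r.get_state();c=r.camera_info("wrist");im=r.capture("wrist")
print(s["time_s"],s["tcp_pos"],s["eef_rot"],s["contact_force"])
u=proj(c,[.4703,.2685,.1042]).round().astype(int);print(u)
x=max(0,u[0]-60);y=max(0,u[1]-45);cv2.imwrite("pics/k1.png",cv2.resize(im[y:y+90,x:x+120],(800,600),interpolation=cv2.INTER_CUBIC))
ux=np.array([.8107,.1175,.5736]);uy=np.array([-.1435,.9897,0]);n=np.array([-.5677,-.0823,.8192]);G=np.array([.4703,.2685,.1042])
for th in(1.2,1.3):
  for t in(-.024,.024):print(th,t,(proj(c,G+.011*n+t*(np.cos(th)*ux+np.sin(th)*uy))-[x,y])*800/120)
```

```text
13.625 [0.5536 0.2807 0.3271] [-179.9533   -0.0957 -171.7883] [-0.1831 -0.7102 -0.6962]
[279  97]
1.2 -0.024 [233.8342 194.2693]
1.2 0.024 [562.7085 300.4205]
1.3 -0.024 [227.9473 208.0076]
1.3 0.024 [567.9291 286.2653]
```

View pics/k1.png

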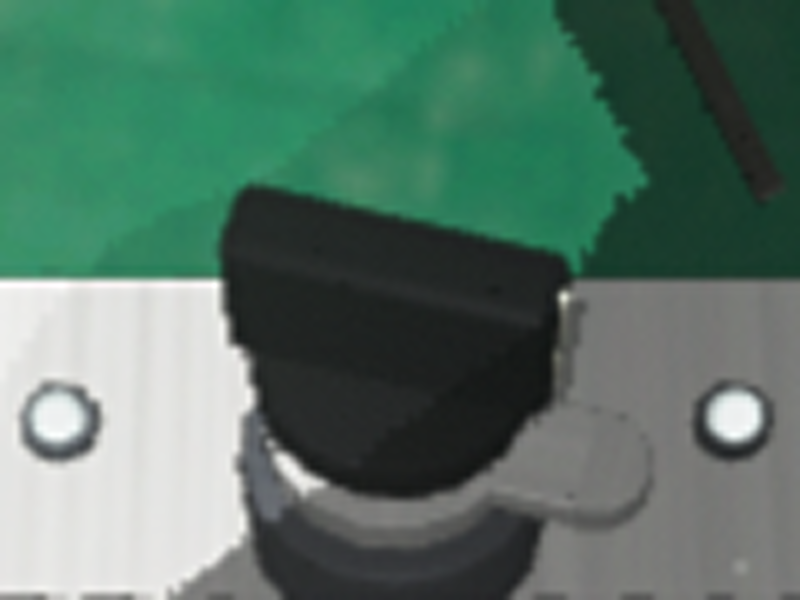

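Request:
jog_arm([
  [[0.1,0.7,0.1,-4,0],[0.1,0,0,-5,0],[0.1,0,0,-4,0],[0.1,0,0,-1.5,0],[0.1,0,0,0,0]],
])

```text
time_s: 14.3
tcp_pos: [0.5607, 0.282, 0.183]
eef_rot: [-180.0, -0.0, -171.7]
contact_force: [-0.3, -0.7, 0.8]
gripper_width: 0.0483
gripper_force: 0.0
```

Request:
jog_arm([
  [[0.1,0,0,-1,0],[0.1,0,0,-1,0],[0.1,0,0,0,0],[-1,0,0,0,0],[-1,0,0,0,0],[-1,0,0,0,0],[-1,0,0,0,0],[-1,0,0,0,0]],
], force=15)

```text
time_s: 15.3
tcp_pos: [0.5611, 0.2817, 0.1632]
eef_rot: [-180.0, 0.0, -171.8]
contact_force: [1.2, -3.6, 1.5]
gripper_width: 0.0138
gripper_force: 15.0
```

Request:
jog_arm([
  [[-1,0,-0.07,0.3,0],[-1,0,0,0.3,0],[-1,0,0,0,0]],
])

```text
time_s: 15.68
tcp_pos: [0.5608, 0.2814, 0.1688]
eef_rot: [180.0, -0.0, -171.8]
contact_force: [-0.3, 0.6, -6.0]
gripper_width: 0.0135
gripper_force: 15.0
```

Request:
jog_arm([
  [[-1,0,0,0.3,0],[-1,0,0,0.3,0],[-1,0,0,0.3,0],[-1,0,0,0,0]],
])

```text
time_s: 16.18
tcp_pos: [0.5613, 0.2814, 0.1785]
eef_rot: [180.0, 0.0, -171.8]
contact_force: [0.6, -0.2, -6.1]
gripper_width: 0.0137
gripper_force: 15.0
```

```bash
cat > chk.py <<'E'
from h import *
s=r.get_state();print(s["time_s"],s["tcp_pos"],s["contact_force"],s["moment"])
C=np.cos(np.radians(8.25));Sn=np.sin(np.radians(8.25))
def ax(b):
    b=np.radians(b);return np.array([[C*np.cos(b),Sn*np.cos(b),np.sin(b)],[-Sn,C,0],[-C*np.sin(b),-Sn*np.sin(b),np.cos(b)]])
O=np.array([.5862,.2853,.1166]);A=ax(35);lip=O+np.array([.071,0,.016])@A
J={k:(np.array(v)-O)@A.T for k,v in{'cL':(.592,.2423,.1496),'cR':(.5802,.327,.1499)}.items()}
for n in("side","top"):
    c=r.camera_info(n);im=r.capture(n);h=cv2.cvtColor(im,cv2.COLOR_BGR2HSV)
    m=((h[...,0]>12)&(h[...,0]<30)&(h[...,1]>150)&(h[...,2]>90)).astype(np.uint8)
    u=proj(c,O+[0,0,.06]).astype(int);q=np.zeros_like(m);q[u[1]-60:u[1]+60,u[0]-60:u[0]+60]=1
    k,_,st,ce=cv2.connectedComponentsWithStats(m*q)
    print(n,[(ce[i].round(1).tolist(),int(st[i,4])) for i in range(1,k) if st[i,4]>8])
    for tau in(0,6,12,18):
        B=ax(35-tau);print(tau,{kk:proj(c,lip+(j-np.array([.071,0,.016]))@B).round(1) for kk,j in J.items()},'handle z',(lip+(np.array([.005,0,.051])-np.array([.071,0,.016]))@B).round(4))
E
python3 chk.py
```

```text
16.175 [0.5613 0.2814 0.1785] [ 0.6044 -0.2131 -6.0983] [-0.0306 -0.1542 -0.0552]
side [([227.3, 258.5], 11), ([195.1, 271.2], 13), ([195.8, 314.5], 38)]
0 {'cL': array([200.5, 281.3]), 'cR': array([194.5, 316.4])} handle z [0.5613 0.2817 0.1612]
6 {'cL': array([201.3, 279.4]), 'cR': array([195.3, 314.5])} handle z [0.5608 0.2816 0.169 ]
12 {'cL': array([201.8, 277.4]), 'cR': array([195.8, 312.4])} handle z [0.561  0.2816 0.1769]
18 {'cL': array([202. , 275.3]), 'cR': array([196. , 310.4])} handle z [0.5621 0.2818 0.1846]
top []
0 {'cL': array([177.5, 179.9]), 'cR': array([142.5, 184.4])} handle z [0.5613 0.2817 0.1612]
6 {'cL': array([177. , 180.1]), 'cR': array([141.8, 184.5])} handle z [0.5608 0.2816 0.169 ]
12 {'cL': array([176.4, 180. ]), 'cR': array([141.1, 184.4])} handle z [0.561  0.2816 0.1769]
18 {'cL': array([175.8, 179.6]), 'cR': array([140.3, 184.1])} handle z [0.5621 0.2818 0.1846]
```

Request:
jog_arm([
  [[-1,0,0,0.3,0],[-1,0,0,0.3,0],[-1,0,0,0,0]],
])

```text
time_s: 16.65
tcp_pos: [0.5616, 0.2815, 0.1845]
eef_rot: [180.0, 0.1, -171.8]
contact_force: [2.8, 0.4, -6.7]
gripper_width: 0.0138
gripper_force: 15.0
```

```bash
python3 chk.py | head -2
```

```text
16.65 [0.5616 0.2815 0.1845] [ 2.788   0.4041 -6.6795] [-0.021  -0.8534 -0.0107]
side [([226.8, 256.4], 11), ([194.9, 267.4], 15), ([223.2, 276.9], 11), ([196.0, 312.5], 44)]
```

Request:
jog_arm([
  [[-1,0.25,0.035,0.18,0],[-1,0.25,0.035,0.18,0],[-1,0.25,0.035,0.18,0],[-1,0,0,0,0]],
])

```text
time_s: 17.25
tcp_pos: [0.5688, 0.2825, 0.1897]
eef_rot: [180.0, 0.0, -171.8]
contact_force: [-0.2, -0.2, -6.5]
gripper_width: 0.0141
gripper_force: 15.0
```

Request:
jog_arm([
  [[-1,0.25,0.035,0.18,0],[-1,0.25,0.035,0.18,0],[-1,0.25,0.035,0.18,0],[-1,0,0,0,0]],
])

```text
time_s: 17.75
tcp_pos: [0.5763, 0.2835, 0.195]
eef_rot: [180.0, 0.0, -171.8]
contact_force: [-0.1, 0.4, -5.3]
gripper_width: 0.0138
gripper_force: 15.0
```

Request:
jog_arm([
  [[-1,0.2,0.03,0.4,0],[-1,0,0,0.5,0],[-1,0,0,0.5,0],[-1,0,0,0,0]],
])

```text
time_s: 18.25
tcp_pos: [0.5783, 0.2839, 0.2096]
eef_rot: [180.0, 0.1, -171.8]
contact_force: [0.2, 0.0, -6.9]
gripper_width: 0.0137
gripper_force: 15.0
```

```bash
python3 chk.py | head -2
```

```text
18.25 [0.5783 0.2839 0.2096] [ 0.2112  0.0347 -6.8834] [0.0395 0.0588 0.0063]
side [([184.7, 302.7], 52)]
```

Request:
jog_arm([
  [[-1,0,0,1,0],[-1,0,0,3,0],[-1,0,0,4,0],[-1,0,-1,3,0],[-1,0,-3,1,0],[-1,-0.5,-4,0,-0.08],[-1,-0.5,-5,0,-0.08],[-1,-0.5,-5,0,-0.08]],
], force=25)

```text
time_s: 19.35
tcp_pos: [0.5621, 0.1013, 0.3286]
eef_rot: [-180.0, -0.0, 174.3]
contact_force: [0.8, -0.1, -5.8]
gripper_width: 0.0135
gripper_force: 25.0
```

Request:
jog_arm([
  [[-1,-0.5,-5,0,-0.08],[-1,-0.5,-5,0,0],[-1,-0.5,-5,0,0],[-1,-0.5,-5,0,0],[-1,0,-5,0,0],[-1,0,-4,0,0],[-1,0,-2,0,0],[-1,0,0,0,0]],
])

```text
time_s: 20.35
tcp_pos: [0.5422, -0.2077, 0.3284]
eef_rot: [180.0, -0.1, 169.8]
contact_force: [0.0, -0.6, -5.9]
gripper_width: 0.0135
gripper_force: 25.0
```

Request:
jog_arm([
  [[-1,-0.2,-1.5,-3,0],[-1,0,-1.3,-5,0],[-1,0,0,-5,0],[-1,0,0,-5,0],[-1,0,0,-3,0],[-1,0,0,-1,0],[-1,0,0,0,0]],
])

```text
time_s: 21.22
tcp_pos: [0.5413, -0.2339, 0.1091]
eef_rot: [-180.0, -0.0, 170.0]
contact_force: [-0.5, 0.3, -4.4]
gripper_width: 0.0138
gripper_force: 25.0
```

Run:
```python
from h import *
s=r.get_state();print(s["time_s"],s["tcp_pos"],s["eef_rot"],s["contact_force"])
out=[]
for n,w,h in(("side",100,75),("top",100,75)):
    c=r.camera_info(n);im=r.capture(n);u=proj(c,s["tcp_pos"]).round().astype(int);x,y=u[0]-w//2,u[1]-h//2;print(n,x,y)
    out.append(cv2.resize(im[y:y+h,x:x+w],(400,300),interpolation=cv2.INTER_CUBIC))
    S=c
    for nm,p in(("mat",(.556,-.239,.004)),):print(nm,proj(c,p))
    hv=cv2.cvtColor(im,cv2.COLOR_BGR2HSV);m=((hv[...,0]>12)&(hv[...,0]<30)&(hv[...,1]>150)&(hv[...,2]>90)).astype(np.uint8)
    q=np.zeros_like(m);q[y:y+h,x:x+w]=1;k,_,st,ce=cv2.connectedComponentsWithStats(m*q)
    print([(ce[i].round(1).tolist(),int(st[i,4])) for i in range(1,k) if st[i,4]>5])
```

```text
21.225 [ 0.5413 -0.2339  0.1091] [-179.9856   -0.0128  169.957 ] [-0.4816  0.3008 -4.393 ]
side 218 128
mat [262.3693 195.4732]
[]
top 319 168
mat [363.0444 207.9076]
[]
```

Request:
jog_arm([
  [[-1,0,-0.2,-1,0],[-1,0,0,-1,0],[-1,0,0,-0.5,0],[-1,0,0,0,0]],
], force=13)

```text
time_s: 21.82
tcp_pos: [0.5417, -0.2364, 0.084]
eef_rot: [-180.0, 0.1, 169.9]
contact_force: [0.3, 0.0, -4.8]
gripper_width: 0.0139
gripper_force: 13.0
```

Request:
jog_arm([
  [[-1,0,0,-0.2,0],[-1,0,0,-0.2,0],[-1,0,0,0,0]],
])

```text
time_s: 22.2
tcp_pos: [0.5439, -0.2368, 0.0816]
eef_rot: [-180.0, 0.3, 170.0]
contact_force: [6.6, -0.7, 3.2]
gripper_width: 0.0137
gripper_force: 13.0
```

Request:
jog_arm([
  [[-1,0.26,-0.05,-0.2,0],[-1,0.26,-0.05,-0.2,0],[-1,0,0,0,0]],
])

```text
time_s: 22.58
tcp_pos: [0.5477, -0.2375, 0.0766]
eef_rot: [-180.0, 0.2, 169.9]
contact_force: [4.3, -0.0, 0.2]
gripper_width: 0.0139
gripper_force: 13.0
```

Request:
jog_arm([
  [[-1,0.24,-0.04,-0.2,0],[-1,0.24,-0.04,-0.2,0],[-1,0,0,0,0]],
])

```text
time_s: 22.95
tcp_pos: [0.5506, -0.238, 0.0712]
eef_rot: [180.0, -0.1, 169.9]
contact_force: [2.5, -0.5, -0.9]
gripper_width: 0.0135
gripper_force: 13.0
```

Request:
jog_arm([
  [[-1,0.2,-0.03,-0.2,0],[-1,0.18,-0.03,-0.2,0],[-1,0,0,0,0]],
])

```text
time_s: 23.32
tcp_pos: [0.5541, -0.2386, 0.0672]
eef_rot: [180.0, -0.1, 169.9]
contact_force: [0.5, -0.1, -3.9]
gripper_width: 0.0138
gripper_force: 13.0
```

Request:
jog_arm([
  [[-1,0.15,-0.03,-0.2,0],[-1,0.15,-0.03,-0.2,0],[-1,0,0,0,0]],
])

```text
time_s: 23.7
tcp_pos: [0.5573, -0.2392, 0.0633]
eef_rot: [180.0, -0.1, 169.9]
contact_force: [0.1, 0.1, -4.8]
gripper_width: 0.0138
gripper_force: 13.0
```

Request:
jog_arm([
  [[-1,0.05,0,-0.2,0],[-1,0.1,-0.02,-0.15,0],[-1,0,0,0,0]],
])

```text
time_s: 24.08
tcp_pos: [0.5595, -0.2395, 0.0603]
eef_rot: [-180.0, 0.0, 169.9]
contact_force: [-0.3, -0.1, -3.5]
gripper_width: 0.014
gripper_force: 13.0
```

Request:
jog_arm([
  [[-1,0.05,0,-0.15,0],[-1,0,0,0,0]],
])

```text
time_s: 24.32
tcp_pos: [0.5603, -0.2396, 0.059]
eef_rot: [-180.0, 0.0, 169.9]
contact_force: [1.0, -1.1, -3.3]
gripper_width: 0.0137
gripper_force: 13.0
```

Request:
jog_arm([
  [[-1,0.03,0,-0.15,0],[-1,0,0,0,0]],
])

```text
time_s: 24.58
tcp_pos: [0.5603, -0.2396, 0.0589]
eef_rot: [-180.0, 0.1, 169.9]
contact_force: [-3.3, 0.7, 9.3]
gripper_width: 0.0135
gripper_force: 13.0
```

Request:
jog_arm([
  [[-1,0.03,0,-0.15,0],[-1,0,0,0,0]],
])

```text
time_s: 24.82
tcp_pos: [0.5608, -0.2397, 0.0582]
eef_rot: [-180.0, 0.1, 170.0]
contact_force: [-5.0, 2.4, 15.2]
gripper_width: 0.0137
gripper_force: 13.0
```

Request:
jog_arm([
  [[-1,-0.03,0,0.2,0],[-1,0,0,0,0],[-0.3,0,0,0,0],[-0.1,0,0,0,0],[0,0,0,0,0],[0,0,0,0,0],[0,0,0,0,0]],
])

```text
time_s: 25.7
tcp_pos: [0.5602, -0.2395, 0.0578]
eef_rot: [-180.0, -0.0, 169.9]
contact_force: [0.0, 0.4, 0.8]
gripper_width: 0.0437
gripper_force: 0.0
```

Request:
jog_arm([
  [[0,0,0,1,0],[0,0,0,3,0],[0,0,0,5,0],[0,0,0,6,0],[0,0,0,5,0],[0,2,4,0,0],[0,0,0,0,0]],
])

```text
time_s: 26.58
tcp_pos: [0.5811, -0.1978, 0.2595]
eef_rot: [180.0, 0.1, 170.0]
contact_force: [-0.7, -0.2, -0.4]
gripper_width: 0.0438
gripper_force: 0.0
```

Run:
```python
from h import *
s=r.get_state();print(s["time_s"],s["tcp_pos"],s["contact_force"],s["gripper_width"])
out=[]
for n,w,h in(("wrist",420,420),("side",110,110)):
    c=r.camera_info(n);im=r.capture(n);u=proj(c,(.556,-.239,.02)).round().astype(int);x,y=max(0,min(u[0]-w//2,560-w)),max(0,min(u[1]-h//2,420-h));print(n,x,y)
    out.append(cv2.resize(im[y:y+h,x:x+w],(400,400),interpolation=cv2.INTER_CUBIC))
    np.save("f_"+n,im)
    print(proj(c,(.556,-.239,.004)))
cv2.imwrite("pics/f.png",np.hstack(out))
```

```text
26.575 [ 0.5811 -0.1978  0.2595] [-0.7046 -0.1645 -0.4021] 0.04377085644193594
wrist 25 0
[236.3786 161.9305]
side 207 136
[262.3693 195.4732]
```

View pics/f.png

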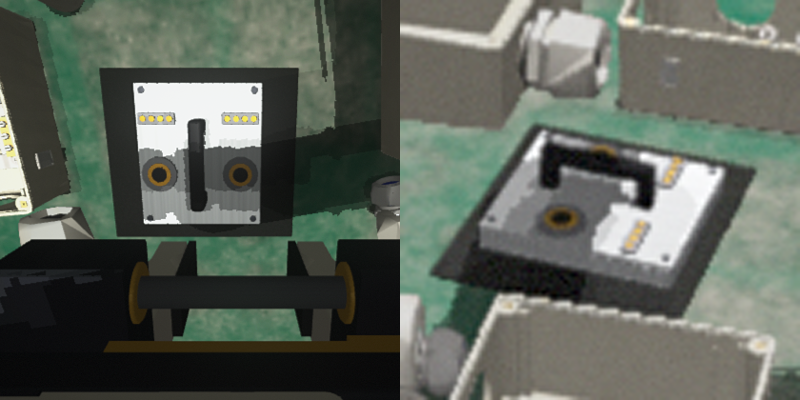

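Run:
```python
from h import *
c=r.camera_info("wrist")
f=lambda P,z:np.array([atz(c,np.array(p)*1.05+[25,0],z) for p in P])
m=f([(100,68),(299,68),(292,236),(117,236)],.004);a=f([(134,83),(263,83),(261,223),(144,223)],.026)
print(m,a,m.mean(0),a.mean(0),r.get_state()["qd"])
```

```text
[[ 0.4471 -0.3263  0.004 ]
 [ 0.4835 -0.121   0.004 ]
 [ 0.6686 -0.1538  0.004 ]
 [ 0.6321 -0.3594  0.004 ]] [[ 0.47   -0.289   0.026 ]
 [ 0.4925 -0.1619  0.026 ]
 [ 0.6382 -0.1875  0.026 ]
 [ 0.6155 -0.3159  0.026 ]] [ 0.5578 -0.2401  0.004 ] [ 0.5541 -0.2386  0.026 ] [-0.9572  0.4402 -0.4288  0.1189  0.1152  0.1536]
```

```bash
python3 -c "
from plant import r
print(r.close_job())"
```

```text
the job is handed in; nothing more can be done
None
```

The job is handed in: the latch is open with its knob sprung back out, and the adapter lies flat, handle up, about 4 mm from the middle of the mat, at 27 s on the clock.

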